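Advance an indexing dial with its sprung lever and load the empty nest

ROBOT

A 6-joint arm with a two-finger parallel gripper is mounted at the origin on a cart in front of the work surface, level with it; the furniture and walls round the work are solid. World frame = base frame: x ahead of the robot, y to its left, z up, the work surface at z = 0. Lengths are in m, angles in rad, forces in N, time in s.
With the tool pointing down it reaches from about 0.2 to 0.875 m from the base axis. Payload 3.4 kg.
Tool frame: the origin (TCP) lies between the finger pads; the fingertips stand 25 mm ahead of it and the grasp point (between the pads) lies 6 mm ahead of it (r.nose_length is the z of the fingertips in the tool frame, in m); z points along the fingers, x is the direction in which the jaws open and shut, and the axes are right-handed (so a half turn about z gives the same grasp; the last joint's range is limited). The gripper opens to 94 mm and grips with 3 to 60 N. Pads are 16 mm wide; open, the fingers measure 119 mm over their backs; the gripper's body (75 mm by 177 mm) begins 78 mm behind the grasp point.
Start: joints at [-1.408, 0.276, 1.505, -0, 1.361, -0.121], TCP at [0.161, -0.552, 0.204] pointing down, gripper open.
Joint ranges: [-2.89, 2.89], [-0.75, 2.08], [0.22, 2.7], [-1.18, 4.32], [0.11, 2.71], [-2.7, 2.7]. Speed limits (rad/s): [2.57, 2.57, 3.14, 3.14, 3.14, 3.14].

INTERFACE

Orientations are given as a unit quaternion [w, x, y, z].
In Python, from plant import r, gripper_to, inverse_kinematics, vision, models, telemetry gives the robot as it stands. Calls block until the motion is done:
- r.move_to(position, orientation): joint-space move of the TCP to a pose.
- r.move_l(position, rot=None, vel=0.15, guard=None): straight line of the TCP; rot=None keeps the orientation; vel is the mean speed in m/s. With guard (N) it stops when the force on the tool has changed by that much, and returns True; else False.
- r.movej(angles): joint-space move.
- gripper_to(opening, f_grip=None): finger opening in m; f_grip is the grip in N (None keeps the last); returns when the fingers have stopped.
- r.hold(seconds).
- inverse_kinematics(position, orientation): joint angles nearest the present ones, or None.
- vision.snapshot(name): name is "side" or "top" or "wrist"; returns the picture (400x640x3 uint8, red, green, blue); there is no depth.
- vision.get_calibration(name): a dict with "fx", "fy", "cx", "cy" (pixels), "D" ([k1, k2, p1, p2, k3] as OpenCV has them; the pictures are not rectified), "position" and "orientation" of the camera in the world. Camera axes: x right, y down, z forward; pixel columns grow to the right and rows downward; lengths in m; the calibration is good to about 2 mm. A picture is of the moment at which its call begins: read the wrist's pose just before it. get_calibration takes no time and is no camera call; for the wrist camera it gives the pose at the moment of the call.
A pose or a line that the arm cannot do raises r.PlanningError and nothing moves.
- r.sign_off(): hands the job in, once; it reports no verdict.
Trained networks look in the newest picture that a camera, given by its name, has taken for a name from the list of things; names that differ only in an ending like _2 or _b are one class to them, and where a whole thing is asked for, a point or a joint stands for the part that bears it (a point fixed in the world has none). Each returns a list of dicts, best first, with "score" (0 to 1); they miss things now and then, are a little off and sometimes report something else, mostly with a low value. They report only what shows in the picture. A call takes as long as a camera call.
- models.boxes_of(thing, camera): "at" ([x, y, z] in m, in world coordinates, good to about 4 mm: the middle of the surface that is visible of it).
- models.regions_of(thing, camera): "pixels" (400x640 bool, what is visible of it).
- models.mark_of(thing, camera): "at" ([x, y, z] in m, in world coordinates, good to about 4 mm: a listed point, or the origin of a listed thing).
Readings, each from a call of its own:
- telemetry.current_t(): time.
- telemetry.current_joints(): joint angles.
- telemetry.current_dq(): joint speeds.
- telemetry.current_joint_efforts(): joint torques, N m.
- telemetry.current_ee_pos(): TCP position.
- telemetry.current_tool_rot(): TCP orientation.
- telemetry.current_wrist_force(): force on the tool from outside, world axes, zero at the start.
- telemetry.current_torque(): the same for the moment, N m.
- telemetry.current_opening(): finger opening in m.
Only numpy, scipy, OpenCV 4.12 (cv2) and the standard library are available. Lean on these libraries where they do the work, as an engineer would, in place of code of your own. Each camera call takes 0.05 s, during which the arm holds its last target.

TASK

Bring the one empty nest of the indexing dial round to the loading mark with the advance lever, not by turning the dial by hand: swing the lever right up against its stop, without ramming it, and let it come fully home, as often as it takes. Then lay the loose latch lever lengthwise in that nest (either way round), flat between the two guide rails, and leave the tray of screws where it stands.

Things in the scene. Friction and masses are not known exactly. Their poses are not given: they have to be found in the camera images.
- indexer: Fixture bolted to the worktop: grey 190 mm square base, on it a notched aluminium dial, 238 mm across. Origin: on the dial's vertical axis, at worktop level. Heights above it: dial's top face 48 mm, hub 67, parts on the dial 72, stop post 40, sprung detent arm 60 (at the rim along -y). The loading mark, a steel tongue 46 mm high, stands 135 mm out along -x. A tall upright stands to its right.
- advance_lever (a joint): Lever angle (rad), counter-clockwise from above about the dial's axis. 0 = home (spring-held), pointing 1.658 rad from indexer's +x. Its adjustable screw meets the stop post somewhere between 0.73 and 0.98; the setting varies, feel for it. A full stroke ratchets the dial one nest (0.785) counter-clockwise; going home the dial stays. It takes up to 10 N at the knob.
- lever_knob (a point): Centre of the black upright knob at the lever's end, 170 mm from the dial's axis, 71 mm above the worktop. The knob is round, 30 mm across, 46 mm tall (48 to 94 mm above the worktop), on a 12 mm neck; the lever bar under it has its top at 23 mm.
- empty_nest: The empty one of the dial's eight nests (45 deg apart; seven hold latch levers). Origin: on the dial's top face, where the middle of the part's underside belongs, 66 mm from the axis; y points outward along the nest, z up. Guide rails 7 mm high, 34 mm long (y = -7 to 27 mm), 28 mm apart inside; the hub bounds the inner end at y = -39 mm, the outer end is open.
- load_mark (a point): Fixed point under the loading mark where empty_nest's origin must come: 66 mm from the dial's axis along indexer's -x, at the height of the dial's top face.
- dial (a joint): Dial angle (rad), counter-clockwise positive; 0 = the empty nest at the loading mark. A sprung roller holds it at multiples of 0.785; it starts one to three nests short (near -0.785, -1.571 or -2.356).
- stop_post: Grey upright post on the base, 30 x 12 x 30 mm, against which the lever's stop screw comes to rest. Origin: centre of its underside, 10 mm above the worktop.
- latch: Loose black latch lever of moulded plastic, 68 mm long (its y), 22 mm wide (its x), 18 mm high, with a small pin on top near one end up to 24 mm; about 30 g. Origin: centre of its underside. It lies on the worktop between the robot and the dial.
- screw_tray: Grey open tray of screws, 79 x 103 x 34 mm, on the worktop right of the latch lever; stays where it is. Origin: centre of its underside.

How it is judged:
By the outcome, as a careful person would: the job done as asked, in the order asked, and still so for the second after the job is handed in, with the robot touching nothing.
It also fails if it takes over 72 s, if anything falls off the work surface, if the arm or the gripper's body presses on something with over 40 N, if the wrist force passes 120 N, or if a joint passes its speed limit or range.

## Working session

There is one attempt and no reset: what is moved stays moved. The work goes in short steps, each a Python script; the robot and the scene stay as the last script left them, time stands still between calls to the robot, and variables do not carry over. Pictures are saved under pics/ and viewed, and the job is handed in when it is done.

```bash
ls; mkdir -p pics
python3 - <<'E'
from plant import r, gripper_to, inverse_kinematics, vision, models, telemetry as t
import cv2
for c in ["side","top","wrist"]:
    im=vision.snapshot(c); cv2.imwrite(f"pics/a_{c}.png",im[:,:,::-1])
    k=vision.get_calibration(c); print(c,k)
    for th in ["indexer","lever_knob","empty_nest","load_mark","latch","screw_tray","stop_post"]:
        m=models.mark_of(th,c); print(th,[(x["at"],round(x["score"],2)) for x in m[:3]])
print(t.current_t(),t.current_wrist_force(), t.current_tool_rot())
E
```

```text
pics
side {'fx': 475.3710351995155, 'fy': 475.3710351995155, 'cx': 324.211442195021, 'cy': 208.39572339327023, 'D': array([0.00497745, 0.        , 0.        , 0.        , 0.        ]), 'position': array([0.42202023, 0.48706597, 0.6025931 ]), 'orientation': array([ 0.03158899, -0.04304805,  0.88455132, -0.4633767 ])}
indexer [([0.6241, -0.3263, 0.0065], 0.59)]
lever_knob [([0.6155, -0.161, 0.0756], 0.66)]
empty_nest [([0.6742, -0.2834, 0.0522], 0.59)]
load_mark [([0.5621, -0.3265, 0.0503], 0.88)]
latch [([0.3944, -0.2229, 0.0091], 0.5)]
screw_tray [([0.4907, -0.2839, 0.0149], 0.7), ([0.3944, -0.3906, 0.0084], 0.58)]
stop_post [([0.4912, -0.2832, 0.0167], 0.63), ([0.3886, -0.2222, 0.0065], 0.25)]
top {'fx': 448.0871493380102, 'fy': 448.0871493380102, 'cx': 323.41648327173624, 'cy': 194.82200656012787, 'D': array([-0.08749395,  0.        ,  0.        ,  0.        ,  0.        ]), 'position': array([ 0.35447499, -0.24564248,  0.93027957]), 'orientation': array([ 0.0713796 , -0.6941273 ,  0.71232652, -0.07538683])}
indexer [([0.6278, -0.3341, 0.0061], 0.73), ([0.4917, -0.2871, 0.0164], 0.72)]
lever_knob [([0.6116, -0.1636, 0.0774], 0.77)]
empty_nest [([0.6696, -0.2861, 0.0539], 0.68)]
load_mark [([0.5575, -0.3298, 0.0508], 0.73)]
latch [([0.3941, -0.2148, 0.0063], 0.68)]
screw_tray [([0.3985, -0.3891, 0.0026], 0.65)]
stop_post [([0.488, -0.2874, 0.0151], 0.67), ([0.67, -0.2873, 0.0532], 0.57)]
wrist {'fx': 304.91165401756444, 'fy': 304.91165401756444, 'cx': 317.7398172629563, 'cy': 202.8891889148562, 'D': array([-0.00014971,  0.        ,  0.        ,  0.        ,  0.        ]), 'position': array([ 0.22855192, -0.53126158,  0.38471848]), 'orientation': array([ 0.0977638 ,  0.7941666 , -0.59532768, -0.07298363])}
indexer []
lever_knob []
empty_nest []
load_mark []
latch []
screw_tray []
stop_post []
1.2 [-0.78173543 -0.27729308 -0.53617778] [ 3.43595739e-05  8.00007039e-01 -5.99990613e-01  3.32027143e-05]
```

View pics/a_top.png

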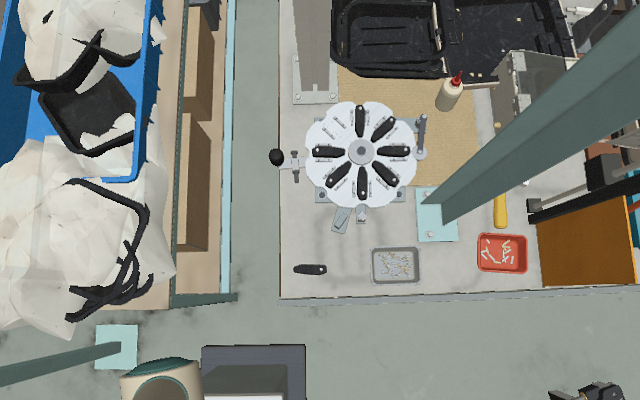

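View pics/a_side.png

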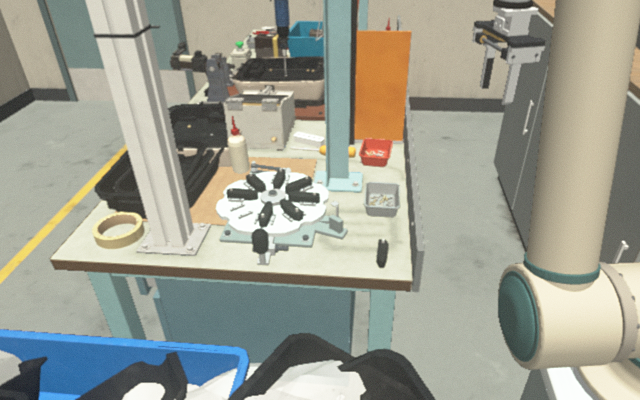

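View pics/a_wrist.png

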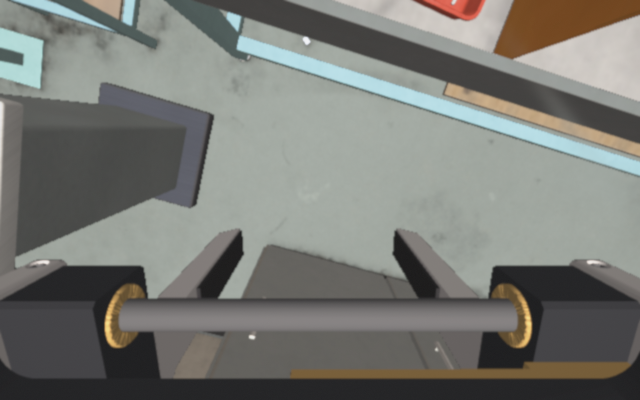

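```bash
cat > h.py <<'E'
from plant import r, gripper_to, inverse_kinematics, vision, models, telemetry as t
import numpy as np, cv2
from scipy.spatial.transform import Rotation as R
def cal(c):
    k=vision.get_calibration(c); K=np.array([[k["fx"],0,k["cx"]],[0,k["fy"],k["cy"]],[0,0,1]])
    q=k["orientation"]; return K,np.array(k["D"]),R.from_quat([q[1],q[2],q[3],q[0]]).as_matrix(),np.array(k["position"])
def ray(cc,px,z):
    K,D,M,p=cc; u=cv2.undistortPoints(np.array(px,float).reshape(-1,1,2),K,D)[:,0]
    d=np.c_[u,np.ones(len(u))]@M.T
    return p+d*((z-p[2])/d[:,2])[:,None]
def proj(cc,P):
    K,D,M,p=cc; P=(np.array(P,float).reshape(-1,3)-p)@M
    return cv2.projectPoints(P,np.zeros(3),np.zeros(3),K,D)[0][:,0]
def quat(a):  # tool down, x_tool at world angle a
    return [0.,np.cos(a/2),np.sin(a/2),0.]
def shot(c,name):
    cc=cal(c); im=vision.snapshot(c); cv2.imwrite(f"pics/{name}.png",im[:,:,::-1]); return cc,im
E
python3 - <<'E'
from h import *
c=cal("top"); np.set_printoptions(precision=4,suppress=True)
print("nadir dir",c[2][:,2], proj(c,[[.354,-.246,0]]))
print(ray(c,[[437,215],[417,187],[457,243],[440,225],[455,205]],0.0))
print(ray(c,[[290,85],[335,105],[335,85],[294,105]],0.0))
for h in(0.1,.3,.5,.7): print(proj(c,[[.48,-.47,h]]))
s=cal("side")
print(ray(s,[[340,180],[315,190],[362,190],[345,172]],0), ray(s,[[175,250],[145,250],[205,225]],0))
# dial ellipse fit top
for cam in("top","side"):
    im=cv2.imread(f"pics/a_{cam}.png"); m=(im.min(2)>200).astype(np.uint8)
    n,l,st,ce=cv2.connectedComponentsWithStats(m); print(cam,[(st[i],ce[i]) for i in np.argsort(-st[:,4])[:6]])
im=cv2.imread("pics/a_top.png")[80:300,250:470]; cv2.imwrite("pics/a_topz.png",cv2.resize(im,None,fx=2.7,fy=2.7,interpolation=cv2.INTER_CUBIC))
E
```

```text
nadir dir [ 0.2063 -0.0083 -0.9784] [[322.2452 289.2503]]
[[ 0.5009 -0.4926  0.    ]
 [ 0.5626 -0.4541  0.    ]
 [ 0.4404 -0.5306  0.    ]
 [ 0.4794 -0.4974  0.    ]
 [ 0.5214 -0.5331  0.    ]]
[[ 0.8051 -0.185   0.    ]
 [ 0.7541 -0.2846  0.    ]
 [ 0.8025 -0.2862  0.    ]
 [ 0.7565 -0.1935  0.    ]]
[[439.2519 217.6448]]
[[474.2306 196.032 ]]
[[538.0492 156.1964]]
[[684.1374  62.4613]]
[[ 0.498  -0.5031  0.    ]
 [ 0.5533 -0.4531  0.    ]
 [ 0.4428 -0.462   0.    ]
 [ 0.4885 -0.5425  0.    ]] [[ 0.8047 -0.2093  0.    ]
 [ 0.8648 -0.2041  0.    ]
 [ 0.7708 -0.2959 -0.    ]]
top [(array([     0,      0,    640,    400, 241221], dtype=int32), array([328.1965, 200.9333])), (array([ 305,  102,  112,  105, 5235], dtype=int32), array([357.9309, 153.6187])), (array([  38,  151,   87,  119, 3477], dtype=int32), array([ 68.2577, 213.1872])), (array([   0,  162,   37,   58, 1392], dtype=int32), array([ 16.283 , 192.1688])), (array([  0, 212,  37,  59, 991], dtype=int32), array([ 18.9364, 245.1312])), (array([ 30,   0,  45,  33, 763], dtype=int32), array([52.4443, 14.1717]))]
side [(array([     0,      0,    640,    400, 227017], dtype=int32), array([319.6758, 192.1944])), (array([   52,   161,   359,   119, 10553], dtype=int32), array([272.2193, 237.8326])), (array([ 526,  270,   95,   58, 3093], dtype=int32), array([578.1626, 303.1157])), (array([ 245,  361,  120,   39, 2896], dtype=int32), array([315.1626, 384.1488])), (array([ 216,  168,   91,   65, 1834], dtype=int32), array([252.4171, 200.9733])), (array([ 137,  140,   73,  114, 1828], dtype=int32), array([166.395 , 216.7527]))]
```

```bash
sleep 0
```

```text
(no output)
```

View pics/a_topz.png

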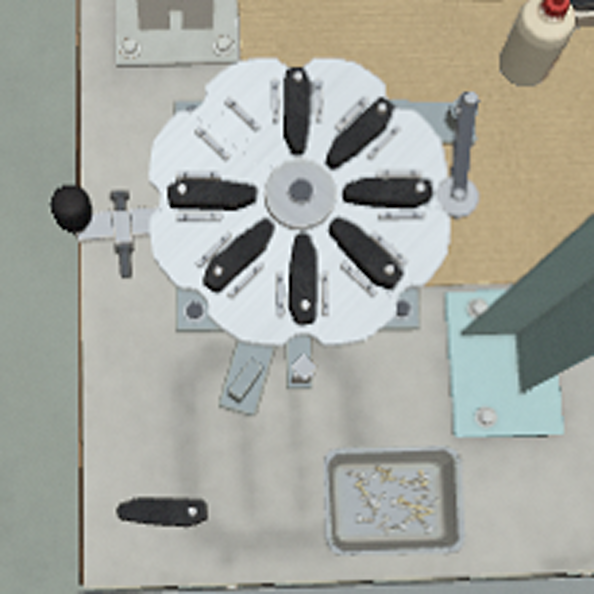

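Run:
```python
from h import *
np.set_printoptions(precision=4,suppress=True)
r.move_to([.49,-.25,.28],quat(-np.pi/2))
cc,im=shot("wrist","b_wrist")
for th in ["indexer","lever_knob","empty_nest","load_mark","latch","screw_tray","stop_post"]:
    m=models.mark_of(th,"wrist"); print(th,[(x["at"],round(x["score"],2)) for x in m[:3]])
np.savez("b.npz",*cc); print(t.current_t(),cc[3],t.current_wrist_force())
```

```text
indexer [([0.6258, -0.3304, 0.0047], 0.61)]
lever_knob [([0.6163, -0.1608, 0.0702], 0.67)]
empty_nest [([0.672, -0.2849, 0.051], 0.84)]
load_mark [([0.5618, -0.3318, 0.0501], 0.66)]
latch [([0.3902, -0.2188, 0.0053], 0.83)]
screw_tray [([0.3949, -0.3933, 0.0026], 0.91)]
stop_post [([0.4887, -0.2861, 0.0146], 0.52)]
3.2583 [ 0.5601 -0.2497  0.4602] [0.145  0.0417 0.3243]
```

View pics/b_wrist.png

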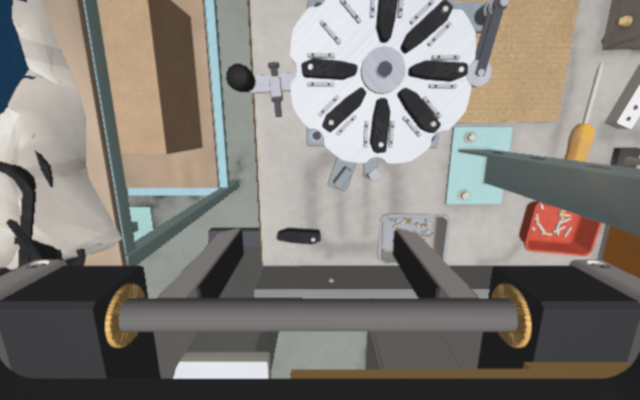

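Run:
```python
from h import *
np.set_printoptions(precision=4,suppress=True)
z=np.load("b.npz"); cc=[z[k] for k in z.files]
print("hub",ray(cc,[[383,69]],.067)); 
im=cv2.imread("pics/b_wrist.png")
def ext(box,f,n):
    x0,y0,x1,y1=box; m=(im[y0:y1,x0:x1].max(2)<f).astype(np.uint8)
    k,l,st,ce=cv2.connectedComponentsWithStats(m); i=1+np.argmax(st[1:,4]); print(n,st[i],ce[i]+[x0,y0])
    c=cv2.findContours((l==i).astype(np.uint8),0,1)[0][0][:,0]+[x0,y0]; return c.astype(float)
c=ext((215,55,262,100),60,"knob"); print("knob c@.08", ray(cc,[c.mean(0),(c.min(0)+c.max(0))/2],.075))
c=ext((265,220,335,255),70,"latch"); P=ray(cc,c,.014)[:,:2]; print("latch",cv2.minAreaRect(P.astype(np.float32)*1000))
c2=ext((300,50,360,85),70,"partL"); print("part",cv2.minAreaRect(ray(cc,c2,.066)[:,:2].astype(np.float32)*1000))
c3=ext((365,120,398,158),70,"partB"); print("part",cv2.minAreaRect(ray(cc,c3,.066)[:,:2].astype(np.float32)*1000))
c4=ext((405,55,472,85),70,"partR"); print("part",cv2.minAreaRect(ray(cc,c4,.066)[:,:2].astype(np.float32)*1000))
cv2.imwrite("pics/b_z.png",cv2.resize(im[0:270,215:515],None,fx=2.2,fy=2.2,interpolation=cv2.INTER_CUBIC))
```

```text
hub [[ 0.627 -0.328  0.067]]
knob [ 12  10  27  26 559] [240.0572  77.8801]
knob c@.08 [[ 0.6158 -0.1582  0.075 ]
 [ 0.6163 -0.158   0.075 ]]
latch [ 13   9  42  14 459] [298.1612 234.9956]
latch ((396.2688903808594, -219.88758850097656), (63.6830940246582, 21.34237289428711), 89.97307586669922)
partL [  3   9  53  20 769] [328.9233  69.2601]
part ((627.1355590820312, -263.2867431640625), (62.8619270324707, 19.894777297973633), 85.5312271118164)
partB [  6   0  18  32 420] [378.8429 133.6024]
part ((549.2478637695312, -326.7862548828125), (19.500059127807617, 39.23137283325195), 85.12528228759766)
partR [  4   6  58  20 794] [436.9081  70.5151]
part ((625.60302734375, -394.0534362792969), (68.53994750976562, 19.767791748046875), 85.0029296875)
```

View pics/b_z.png

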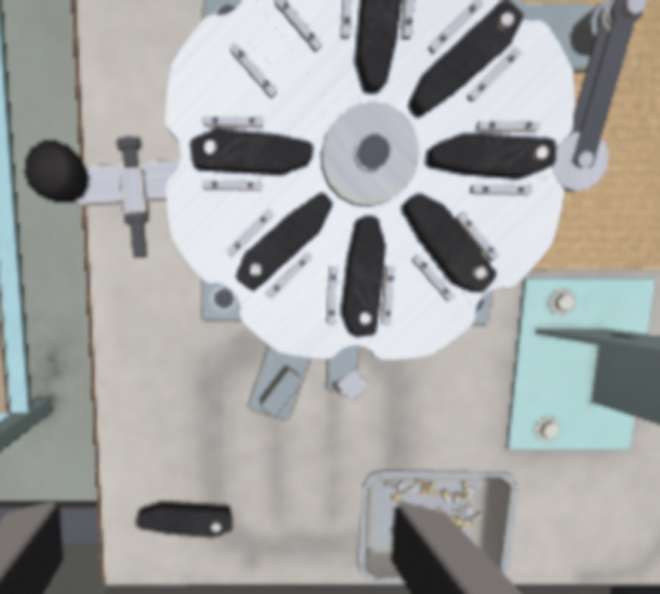

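```bash
cat >> h.py <<'E'
A=np.array([.6268,-.3288]); PHI=1.643; Z=.080
def pose(th,z=Z,rad=.17):
    p=A+rad*np.array([np.cos(PHI+th),np.sin(PHI+th)]); return [p[0],p[1],z],quat(PHI-np.pi/2+th)
def tang(th): # tangential (along push resist, + = resists) and radial force
    f=np.array(t.current_wrist_force()); u=np.array([np.cos(PHI+th),np.sin(PHI+th)]); v=np.array([-u[1],u[0]])
    return -f[:2]@v, f[:2]@u, f[2]
def theta():
    p=np.array(t.current_ee_pos())[:2]-A; return np.arctan2(p[1],p[0])-PHI, np.hypot(*p)
E
python3 - <<'E'
from h import *
np.set_printoptions(precision=4,suppress=True)
p,q=pose(0,.16); r.move_to(p,q)
gripper_to(.052,5)
p,q=pose(0); print("guard",r.move_l(p,vel=.1,guard=6), t.current_ee_pos(), t.current_wrist_force())
gripper_to(.033,3); print(t.current_opening(),t.current_wrist_force(),t.current_t())
for th in (.1,.2,.3):
    g=r.move_l(*pose(th),vel=.08,guard=15); print(th,g,np.array(tang(th)),np.array(theta()))
    if g: break
cc,im=shot("top","c_top"); print(t.current_t())
cv2.imwrite("pics/c_topz.png",cv2.resize(im[80:300,230:450,::-1],None,fx=2.7,fy=2.7))
E
```

```text
guard False [ 0.6151 -0.1594  0.0806] [ 0.4229 -0.4183  0.3025]
0.03320019948444411 [-0.2379  0.8519 -0.0383] 6.7917
0.1 False [ 3.0113 -0.3844 -2.5495] [0.0938 0.1698]
0.2 False [ 3.9758  0.1576 -0.715 ] [0.1914 0.1699]
0.3 False [ 4.0836  0.2569 -0.1094] [0.297  0.1702]
7.9167
```

View pics/c_topz.png

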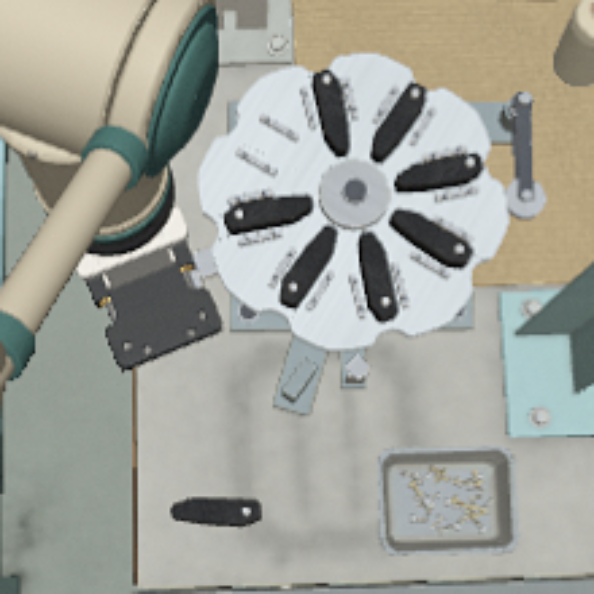

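```bash
cat >> h.py <<'E'
def stroke_end(th0,step=.02,vel=.03,guard=6,thmax=1.03):
    th=th0
    while th<thmax:
        th+=step; g=r.move_l(*pose(th),vel=vel,guard=guard); f=tang(th); a=theta()
        print("%.3f %s ft %.1f fr %.1f fz %.1f th %.4f r %.4f t %.2f"%((th,g)+tuple(f)+a+(t.current_t(),)))
        if g or f[0]>13: return th
    return th
E
python3 - <<'E'
from h import *
for th in (.42,.54,.66):
    g=r.move_l(*pose(th),vel=.1,guard=12); print(th,g,np.round(tang(th),2),np.round(theta(),4))
    if g: break
else: stroke_end(.66)
print(np.round(tang(theta()[0]),2),np.round(theta(),4),t.current_t())
E
```

```text
0.42 False [4.52 1.06 0.62] [0.4162 0.1702]
0.54 False [4.81 0.92 1.96] [0.5356 0.1703]
0.66 False [4.29 0.82 2.65] [0.6562 0.1704]
0.680 False ft 5.1 fr 1.1 fz 3.2 th 0.6758 r 0.1704 t 9.23
0.700 False ft 5.1 fr 1.8 fz 3.5 th 0.6980 r 0.1704 t 9.50
0.720 False ft 4.2 fr 0.8 fz 3.4 th 0.7187 r 0.1704 t 9.77
0.740 False ft 4.9 fr 0.9 fz 2.8 th 0.7391 r 0.1704 t 10.03
0.760 False ft 4.3 fr 0.6 fz 2.8 th 0.7591 r 0.1704 t 10.30
0.780 False ft 4.8 fr 1.8 fz 3.5 th 0.7791 r 0.1705 t 10.57
0.800 False ft 5.9 fr 0.7 fz 3.1 th 0.7990 r 0.1705 t 10.83
0.820 False ft 5.1 fr 2.1 fz 3.8 th 0.8190 r 0.1705 t 11.10
0.840 False ft 5.2 fr 1.7 fz 3.6 th 0.8385 r 0.1705 t 11.37
0.860 False ft 6.7 fr 0.5 fz 2.4 th 0.8569 r 0.1702 t 11.63
0.880 False ft 6.4 fr -0.6 fz 2.1 th 0.8769 r 0.1698 t 11.90
0.900 False ft 5.5 fr -1.2 fz 1.0 th 0.8971 r 0.1694 t 12.17
0.920 False ft 6.1 fr -1.9 fz -0.1 th 0.9172 r 0.1688 t 12.43
0.940 False ft 6.2 fr -2.8 fz 0.6 th 0.9372 r 0.1682 t 12.70
0.960 False ft 6.6 fr -3.5 fz -1.4 th 0.9576 r 0.1678 t 12.97
0.980 False ft 5.4 fr -3.3 fz -1.0 th 0.9778 r 0.1677 t 13.23
1.000 False ft 6.7 fr -3.9 fz -0.8 th 0.9980 r 0.1677 t 13.50
1.020 False ft 6.0 fr -4.5 fz -0.6 th 1.0177 r 0.1678 t 13.77
1.040 True ft 5.5 fr -1.3 fz 1.7 th 1.0110 r 0.1671 t 13.97
[ 5.53 -1.18  1.68] [1.011  0.1671] 13.975
```

Run:
```python
from h import *
print(t.current_opening(),np.round(t.current_wrist_force(),2),np.round(t.current_torque(),2))
cc,im=shot("wrist","d_wrist"); cc,im=shot("top","d_top")
cv2.imwrite("pics/d_topz.png",cv2.resize(im[80:300,230:450,::-1],None,fx=2.7,fy=2.7))
cc,im=shot("side","d_side")
cv2.imwrite("pics/d_sidez.png",cv2.resize(im[120:320,180:420,::-1],None,fx=3,fy=3))
```

```text
0.09111442874871324 [3.64 4.33 1.68] [ 1.01 -0.87 -0.07]
```

View pics/d_wrist.png

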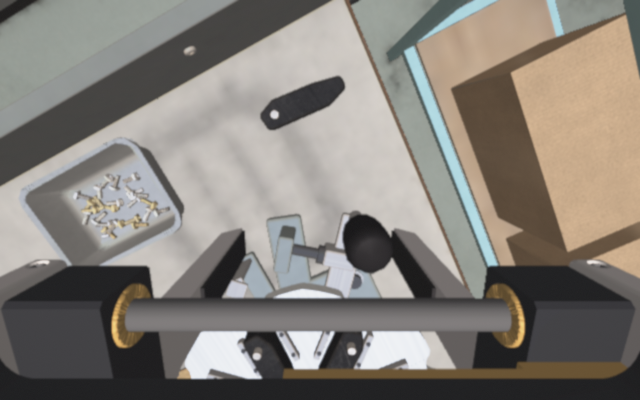

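View pics/d_topz.png

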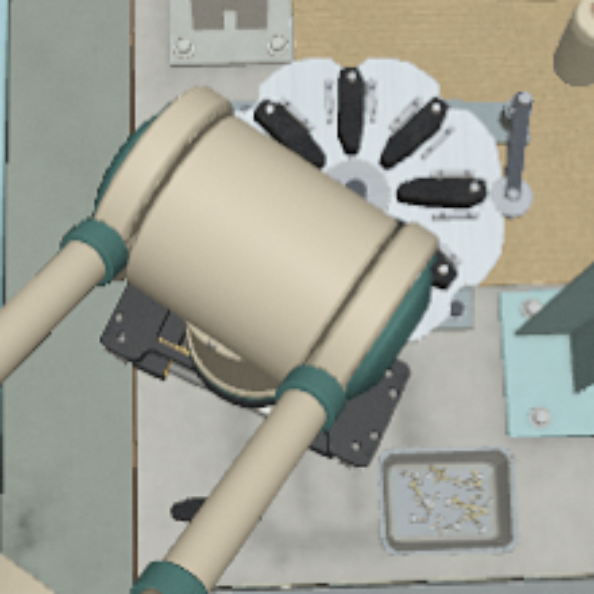

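View pics/d_sidez.png

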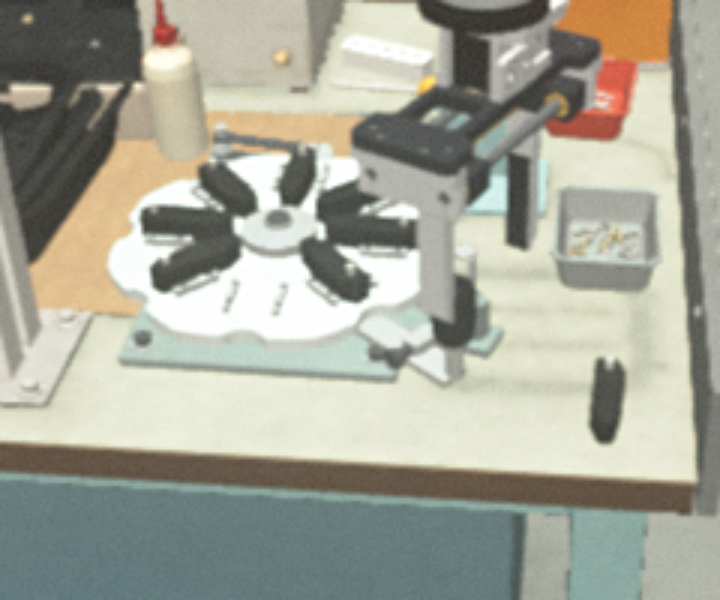

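Run:
```python
from h import *
cc=cal("wrist"); 
for z in(.085,.094):
    k=ray(cc,[[368,243]],z)[0,:2]-A; print(np.arctan2(k[1],k[0])-PHI,np.hypot(*k))
gripper_to(.094,40); print(t.current_opening(),np.round(tang(1.01),2),t.current_t())
th=1.01
while th<1.2:
    th+=.015; g=r.move_l(*pose(th),vel=.025,guard=7); o=t.current_opening(); a=theta()[0]
    print(th,g,np.round(tang(th),2),round(o,4),"knob th est",round(a-(o/2-.015)/.17,4), t.current_t())
    if g or tang(th)[0]>14: break
cc,im=shot("wrist","e_wrist")
cv2.imwrite("pics/e_z.png",cv2.resize(im[170:330,200:460,::-1],None,fx=3,fy=3))
```

```text
0.8219658660779363 0.1721793186391972
0.8357783022985419 0.1753880876072955
0.09389928765738827 [ 4.31 -2.69 -2.66] 14.4333
1.025 False [ 6.93 -5.14 -1.36] 0.0942 knob th est 0.832 14.725
1.0399999999999998 False [12.03 -6.34 -1.29] 0.0938 knob th est 0.8344 14.975
1.0549999999999997 False [17.81 -6.92 -3.75] 0.094 knob th est 0.8351 15.225
```

View pics/e_z.png

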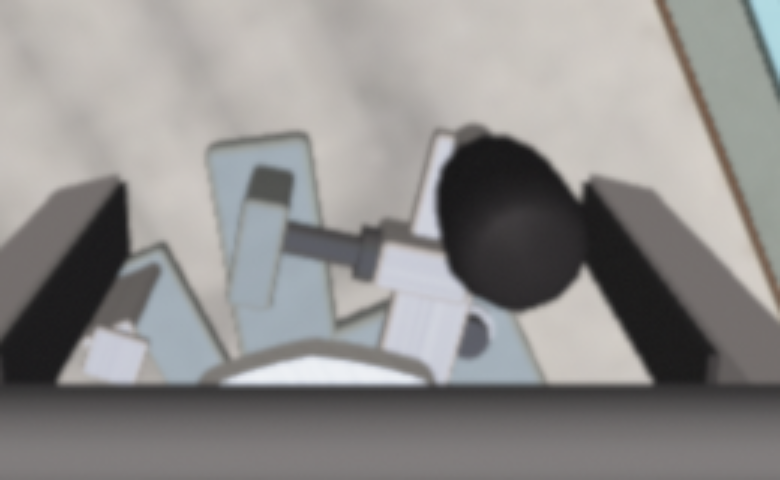

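Run:
```python
from h import *
for th in (.9,.75,.6,.45,.3,.2,.1,0):
    r.move_l(*pose(th),vel=.12); print(th,np.round(tang(th),1),np.round(theta(),3))
r.hold(.2)
cc,im=shot("top","f_top"); print(t.current_t())
cv2.imwrite("pics/f_topz.png",cv2.resize(im[80:300,230:450,::-1],None,fx=2.7,fy=2.7))
cc,im=shot("side","f_side")
cv2.imwrite("pics/f_sidez.png",cv2.resize(im[120:320,180:420,::-1],None,fx=3,fy=3))
cc,im=shot("wrist","f_wrist")
for z in(.085,.094): print(proj(cc,[list(pose(0,z)[0])]))
```

```text
0.9 [ 4.2 -1.3  1.2] [0.897 0.17 ]
0.75 [ 4.1 -0.3  0.6] [0.749 0.17 ]
0.6 [ 3.6 -1.3 -0.5] [0.601 0.17 ]
0.45 [ 3.5  0.3 -0.4] [0.452 0.169]
0.3 [ 2.4 -1.5  0.1] [0.301 0.169]
0.2 [ 2.5 -1.2  0.2] [0.202 0.169]
0.1 [-0.2  0.5 -0.6] [0.113 0.17 ]
0 [0.7 0.6 0.3] [0.009 0.17 ]
18.2
[[318.26817196 245.93345153]]
[[318.29928716 251.76376367]]
```

View pics/f_topz.png

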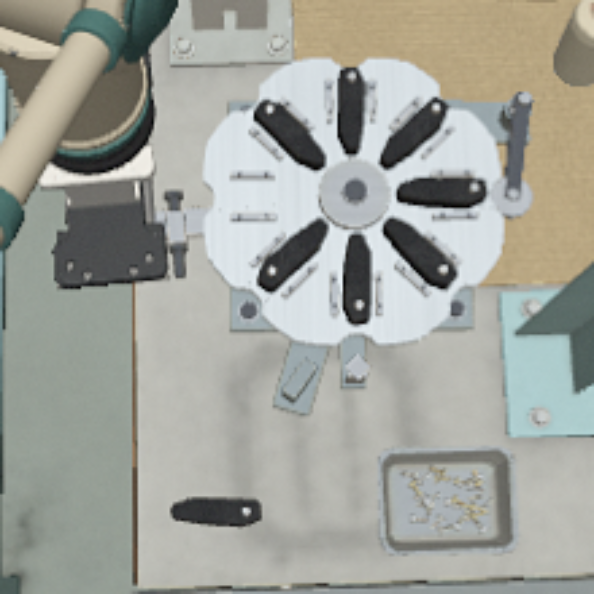

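View pics/f_sidez.png

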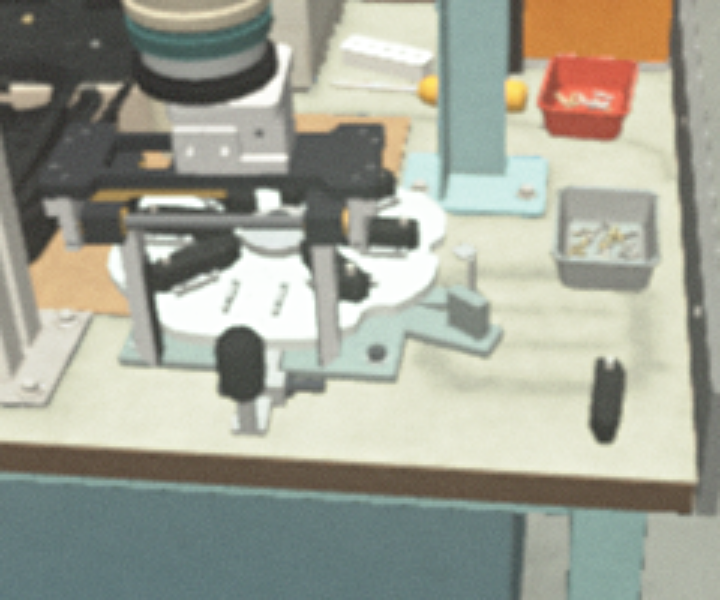

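View pics/f_wrist.png

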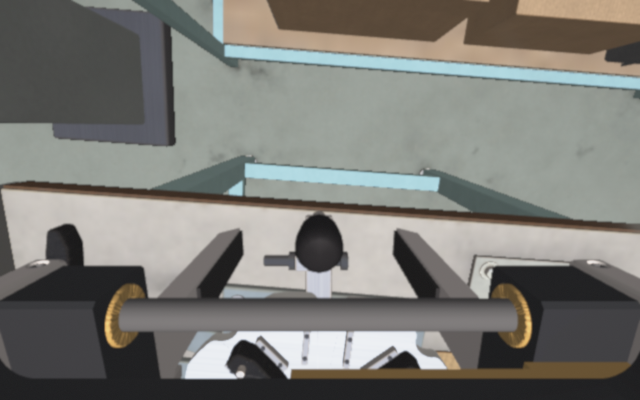

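```bash
cat > stroke.py <<'E'
from h import *
import sys
n=sys.argv[1]
for th in (.15,.2,.35,.5,.65,.8,.92,.98):
    g=r.move_l(*pose(th),vel=.06 if th==.2 else .12,guard=14); print(th,g,np.round(tang(th),1))
    if g: sys.exit("guard")
th=.98
while th<1.2:
    th+=.012; g=r.move_l(*pose(th),vel=.025,guard=8); f=tang(th); o=t.current_opening()
    print(round(th,3),g,np.round(f,1),"knob",round(theta()[0]-(o/2-.015)/.17,4))
    if g or f[0]>12.5: break
print("t",t.current_t())
for th in (.9,.75,.6,.45,.3,.2,.1,0):
    r.move_l(*pose(th),vel=.13)
r.hold(.2); print(np.round(tang(0),1))
cc,im=shot("top","g_top"+n); print(t.current_t())
cv2.imwrite(f"pics/g_topz{n}.png",cv2.resize(im[80:300,230:450,::-1],None,fx=2.7,fy=2.7))
cc,im=shot("wrist","g_wrist"+n)
E
python3 stroke.py 2
```

```text
0.15 False [-0.2 -0.2  0.2]
0.2 False [ 0.7 -0.7  0.1]
0.35 False [ 4.  -1.  -0.4]
0.5 False [ 4.  -0.2  0.5]
0.65 False [4.5 0.7 1.4]
0.8 False [4.5 0.4 2.4]
0.92 False [ 5.8 -0.8  1.4]
0.98 False [ 6.2  0.1 -0.3]
0.992 False [4.6 0.5 0.8] knob 0.7995
1.004 False [ 4.9  0.8 -0. ] knob 0.8113
1.016 False [ 4.3 -0.1 -0.1] knob 0.8236
1.028 False [ 7.1 -1.1 -0.5] knob 0.8329
1.04 False [11.4 -1.6 -1.7] knob 0.8339
1.052 False [15.2 -2.5 -1.9] knob 0.836
t 22.45
[ 0.1 -0.2  1. ]
25.3
```

View pics/g_topz2.png

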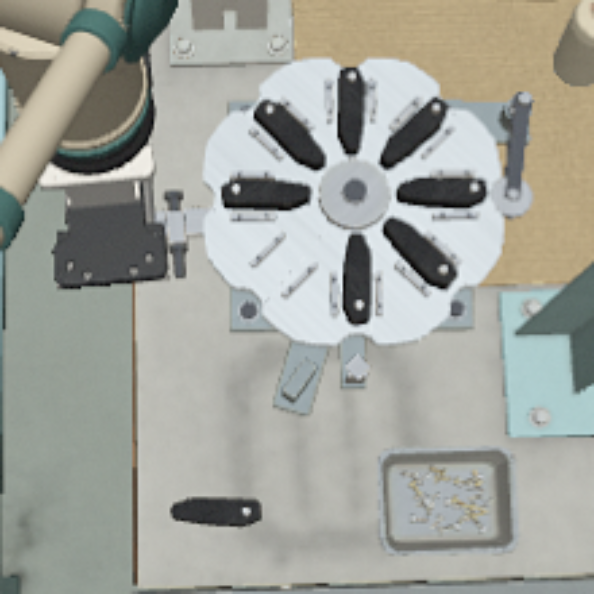

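View pics/g_wrist2.png

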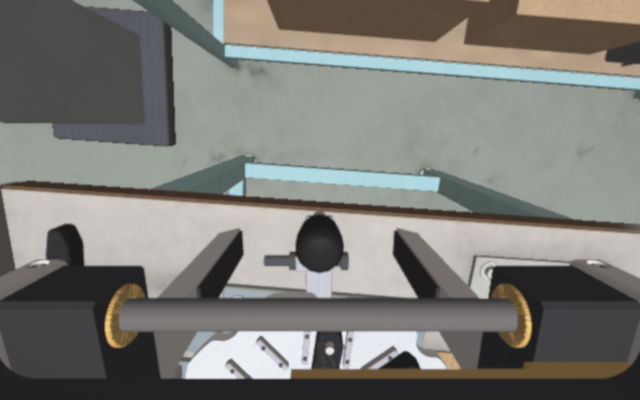

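The lever is home again (knob at 319,245), and the empty nest is now lower-left (about 285,265 in the zoom), so one stroke remains.

```bash
python3 stroke.py 3
```

```text
0.15 False [ 0.  -0.7  0.4]
0.2 False [ 0.4 -0.1  0.5]
0.35 False [ 4.3 -0.4  0.1]
0.5 False [4.6 0.2 1.2]
0.65 False [4.4 0.7 1.8]
0.8 False [4.5 1.8 0.8]
0.92 False [5.  0.1 0.9]
0.98 False [5.4 0.5 0.6]
0.992 False [ 4.4 -0.   0.6] knob 0.7994
1.004 False [ 5.7 -0.4  1.2] knob 0.8119
1.016 False [5.  0.6 0.5] knob 0.8237
1.028 False [ 6.8 -0.5  0.5] knob 0.8328
1.04 False [11.3 -1.4 -0.8] knob 0.8329
1.052 False [15.8 -2.9 -2.2] knob 0.836
t 29.5
[-0.2 -0.5 -0.1]
32.35
```

View pics/g_topz3.png

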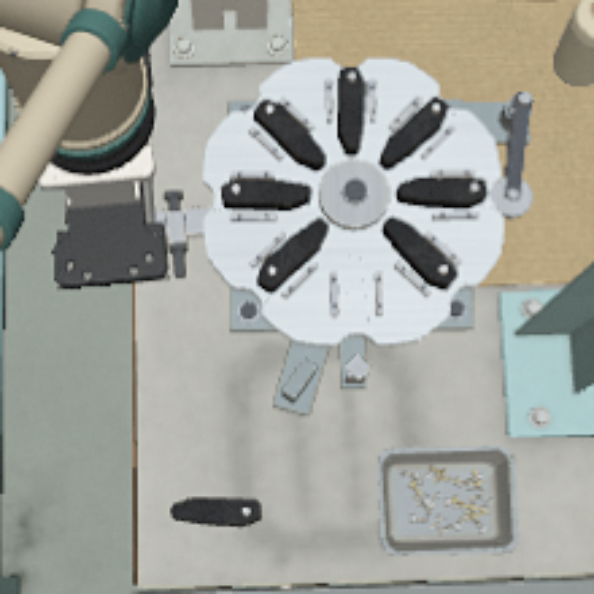

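View pics/g_wrist3.png

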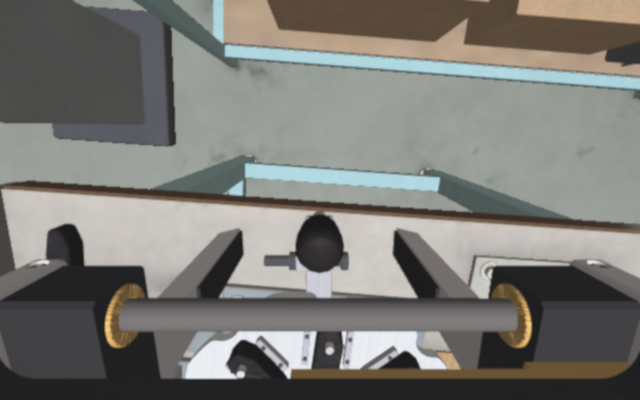

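Run:
```python
from h import *
np.set_printoptions(precision=4,suppress=True)
p,q=pose(0,.19); r.move_l(p,vel=.25)
gripper_to(.05,15)
r.move_to([.394,-.28,.20],quat(0.)); r.hold(.1)
cc,im=shot("wrist","i_wrist"); np.savez("i.npz",*cc)
print([(x["at"],x["score"]) for x in models.mark_of("latch","wrist")[:2]])
m=models.regions_of("latch","wrist")[0]; print(m["score"])
c=max(cv2.findContours(m["pixels"].astype(np.uint8),0,1)[0],key=len)[:,0].astype(float)
for z in(.009,.018): print(cv2.minAreaRect((ray(cc,c,z)[:,:2]*1000).astype(np.float32)))
g=cv2.cvtColor(im,cv2.COLOR_RGB2GRAY); print(t.current_t(),c.min(0),c.max(0))
```

```text
[([0.3924, -0.2191, 0.004], 0.68)]
0.77
((396.2238464355469, -220.31698608398438), (70.20545196533203, 20.839282989501953), 84.21270751953125)
((396.19915771484375, -220.03038024902344), (68.50453186035156, 20.334394454956055), 84.21267700195312)
35.0583 [308. 106.] [328. 166.]
```

View pics/i_wrist.png

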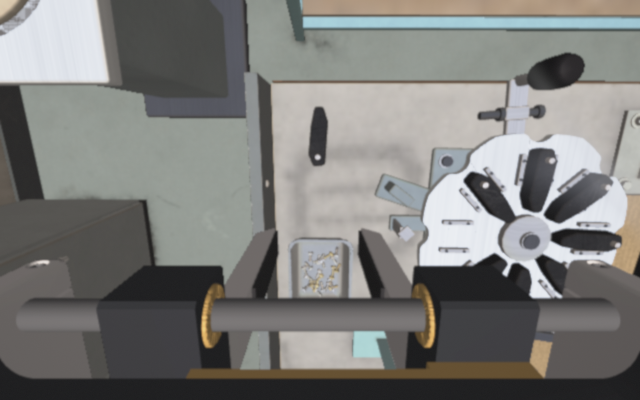

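Run:
```python
from h import *
np.set_printoptions(precision=2,suppress=True)
z=np.load("i.npz"); cc=[z[k] for k in z.files]
im=cv2.imread("pics/i_wrist.png"); g=im.astype(float).mean(2)
rows=np.arange(108,164,1); L=[];Rr=[]
for y in rows:
    s=g[y,300:340]; i=np.where(s<105)[0]
    if len(i)<3: L.append(np.nan);Rr.append(np.nan);continue
    a,b=i[0],i[-1]; L.append(300+a-1+(s[a-1]-105)/(s[a-1]-s[a])); Rr.append(300+b+(105-s[b])/(s[b+1]-s[b]))
L=np.array(L);Rr=np.array(Rr)
print(np.c_[rows,L,Rr][::3])
cv2.imwrite("pics/i_z.png",cv2.resize(im[95:175,280:360],None,fx=7,fy=7,interpolation=cv2.INTER_CUBIC))
```

```text
[[108.   314.6  322.63]
 [111.   313.5  324.01]
 [114.   312.99 324.91]
 [117.   312.39 325.85]
 [120.   311.78 326.82]
 [123.   311.19 327.07]
 [126.   310.57 327.06]
 [129.   310.37 326.76]
 [132.   310.15 326.5 ]
 [135.   309.92 326.23]
 [138.   309.51 326.12]
 [141.   309.41 326.  ]
 [144.   309.29 325.7 ]
 [147.   308.85 325.59]
 [150.   308.5  325.37]
 [153.   308.3  325.31]
 [156.   308.83 325.14]
 [159.   310.19 324.71]
 [162.   311.32 324.37]]
```

View pics/i_z.png

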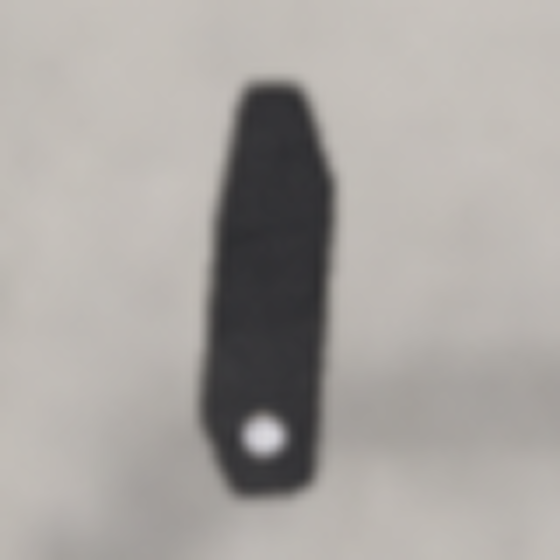

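Run:
```python
from h import *
np.set_printoptions(precision=4,suppress=True)
z=np.load("i.npz"); cc=[z[k] for k in z.files]
print("latch mid",ray(cc,[[318.05,135.5]],.014), ray(cc,[[317,157]],.024))
c=cal("top"); k=[230+np.array([335,379,357])/2.7,80+np.array([295,294,294.5])/2.7]
print("rails top",ray(c,np.c_[k[0],k[1]],.055), "hub top", ray(c,[[230+355/2.7,80+190/2.7]],.067))
A1=cv2.imread("pics/i_wrist.png")
cv2.imwrite("pics/i_z2.png",cv2.resize(A1[180:290,400:560],None,fx=5,fy=5,interpolation=cv2.INTER_CUBIC))
B=cv2.imread("pics/g_top3.png")
cv2.imwrite("pics/g_z3.png",cv2.resize(B[125:225,310:420],None,fx=6,fy=6,interpolation=cv2.INTER_CUBIC))
```

```text
latch mid [[ 0.3962 -0.2188  0.014 ]] [[ 0.395  -0.2429  0.024 ]]
rails top [[ 0.5489 -0.3148  0.055 ]
 [ 0.5488 -0.3475  0.055 ]
 [ 0.5488 -0.3311  0.055 ]] hub top [[ 0.6261 -0.332   0.067 ]]
```

View pics/i_z2.png

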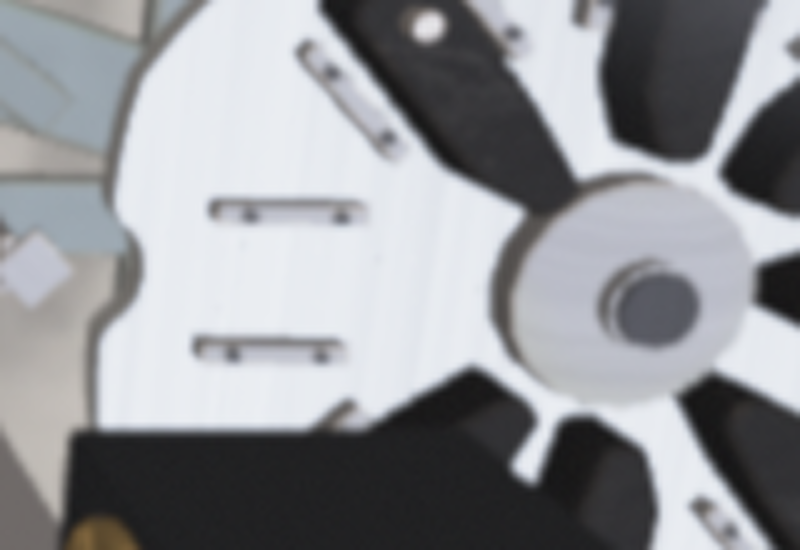

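View pics/g_z3.png

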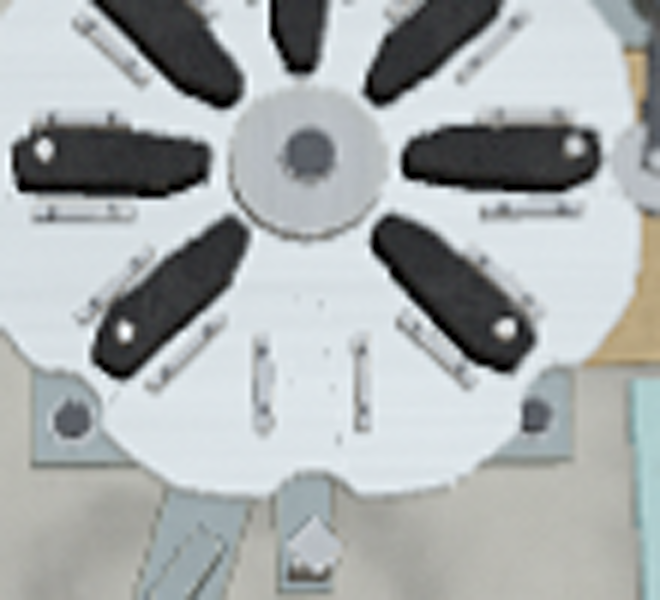

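Run:
```python
from h import *
np.set_printoptions(precision=4,suppress=True)
z=np.load("i.npz"); cc=[z[k] for k in z.files]
f=lambda x,y:[400+x/5-.4,180+y/5-.4]
print(ray(cc,[f(298,213),f(279,351),f(288.5,282)],.055)); print("hub",ray(cc,[f(632,293)],.067))
```

```text
[[ 0.5543 -0.3121  0.055 ]
 [ 0.5537 -0.3452  0.055 ]
 [ 0.554  -0.3285  0.055 ]]
hub [[ 0.6236 -0.3265  0.067 ]]
```

Run:
```python
from h import *
np.set_printoptions(precision=4,suppress=True)
xy=[.3962,-.2195]
r.move_to(xy+[.09],quat(-.075)); 
print(r.move_l(xy+[.0345],vel=.1,guard=8))
gripper_to(.01,14); r.hold(.1); print("open",t.current_opening(),t.current_ee_pos(),t.current_wrist_force())
r.move_l(xy+[.15],vel=.2); print("open",t.current_opening(),t.current_wrist_force())
r.move_to([.5612,-.3283,.15],quat(-np.pi/2-.013)); r.hold(.1)
cc,im=shot("wrist","j_wrist"); cc,im=shot("side","j_side"); 
cv2.imwrite("pics/j_sidez.png",cv2.resize(im[120:320,200:440,::-1],None,fx=3,fy=3))
cc,im=shot("top","j_top"); print(t.current_t(),t.current_opening())
```

```text
False
open 0.010088536162272142 [ 0.3962 -0.2195  0.0345] [ 0.5584 -0.0977  0.8743]
open 0.009877815682563101 [-0.4002  0.5441  0.1939]
39.55 0.010473437545345849
```

View pics/j_sidez.png

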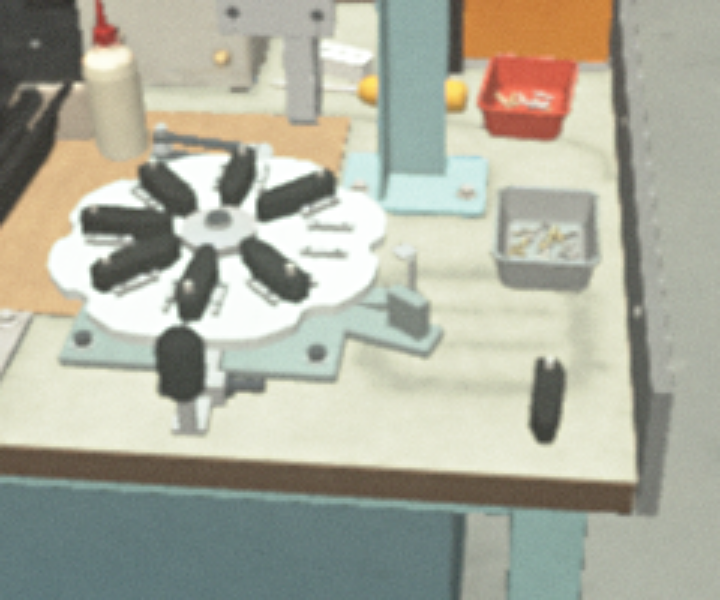

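View pics/j_wrist.png

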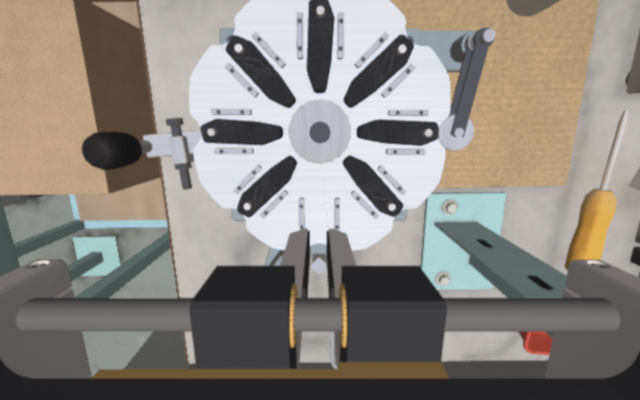

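Run:
```python
from h import *
print(r.nose_length)
A1=cv2.imread("pics/j_top.png")[230:300,270:360];B=cv2.imread("pics/g_top3.png")[230:300,270:360]
cv2.imwrite("pics/cmp.png",cv2.resize(np.vstack([A1,B]),None,fx=4,fy=4,interpolation=cv2.INTER_CUBIC))
```

```text
0.025
```

View pics/cmp.png

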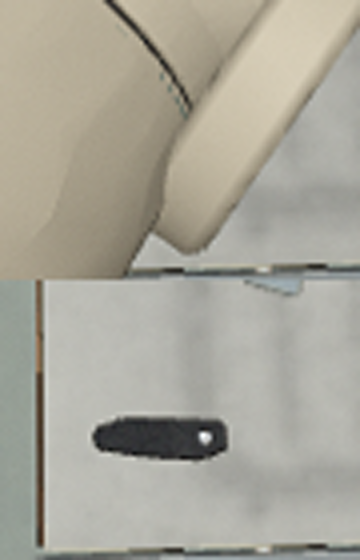

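Run:
```python
from h import *
cc=cal("wrist"); p=np.array(t.current_ee_pos()); q=t.current_tool_rot(); M=R.from_quat([q[1],q[2],q[3],q[0]]).as_matrix()
print(p,cc[3]-p)
for d in (0,.006,.015,.025,.04): 
    print(d,np.round(proj(cc,[p+M@[s*.005,0,d] for s in(-1,1)]).ravel(),0), np.round(proj(cc,[p+M@[s*.005,-.008,d] for s in(-1,1)]).ravel(),0))
```

```text
[ 0.56092735 -0.32815424  0.15024899] [0.0703642  0.00022834 0.1805248 ]
0 [311. 242. 327. 242.] [311. 230. 327. 230.]
0.006 [312. 239. 327. 239.] [312. 227. 327. 227.]
0.015 [312. 234. 327. 234.] [312. 223. 327. 223.]
0.025 [312. 229. 326. 229.] [312. 218. 326. 218.]
0.04 [313. 223. 326. 223.] [312. 212. 326. 212.]
```

Run:
```python
from h import *
cc=cal("side"); p,q=pose(0); p=np.array(p)
xt=np.array([np.cos(PHI-np.pi/2),np.sin(PHI-np.pi/2),0]); yt=np.array([xt[1],-xt[0],0])
for s in(-.053,.053):
  for z in(.08,.07,.06,.055,.05): print(s,z,np.round((proj(cc,[p*[1,1,0]+[0,0,z]+xt*s-yt*.008])[0]-[180,120])*3,0))
im=cv2.imread("pics/f_side.png"); cv2.imwrite("pics/f_z.png",cv2.resize(im[190:260,210:300],None,fx=8,fy=8,interpolation=cv2.INTER_CUBIC))
```

```text
-0.053 0.08 [326. 366.]
-0.053 0.07 [327. 380.]
-0.053 0.06 [328. 393.]
-0.053 0.055 [329. 399.]
-0.053 0.05 [329. 406.]
0.053 0.08 [147. 365.]
0.053 0.07 [149. 378.]
0.053 0.06 [151. 391.]
0.053 0.055 [152. 398.]
0.053 0.05 [153. 404.]
```

View pics/f_z.png

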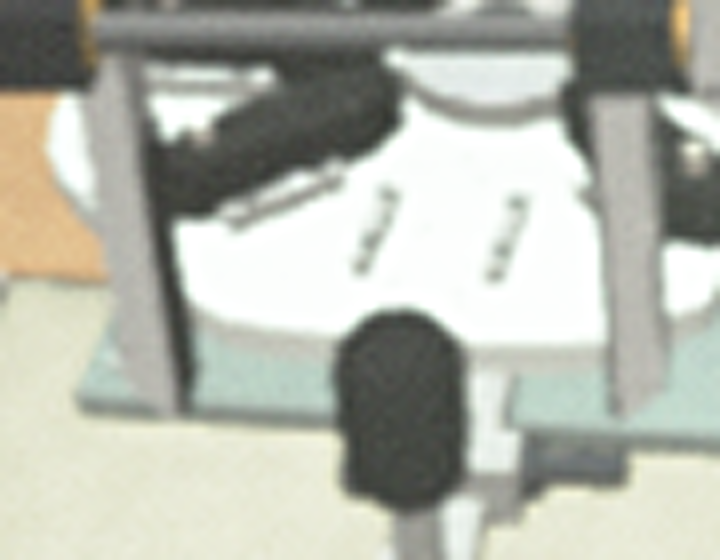

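Run:
```python
from h import *
np.set_printoptions(precision=4,suppress=True)
xy=[.3962,-.2195]
gripper_to(.05,15)
r.move_to(xy+[.06],quat(-.075))
r.move_l(xy+[.012],vel=.12,guard=6)
g=r.move_l(xy+[-.022],vel=.025,guard=4); z0=t.current_ee_pos()[2]; print("touch",g,z0,t.current_wrist_force(),t.current_t())
if g and -.006<z0<.011:
    r.move_l(xy+[z0+.0095],vel=.1)
    gripper_to(.01,14); r.hold(.1); print("open",t.current_opening(),t.current_ee_pos(),t.current_wrist_force())
    if t.current_opening()>.017:
        r.move_l(xy+[.14],vel=.2); print("open",t.current_opening())
        cc,im=shot("wrist","k_wrist"); cc,im=shot("side","k_side"); 
        cv2.imwrite("pics/k_sidez.png",cv2.resize(im[120:320,240:480,::-1],None,fx=3,fy=3))
print(t.current_t())
```

```text
touch True 0.003947260518767183 [-0.7928  0.1439  4.891 ] 42.825
open 0.019444791659306793 [ 0.3961 -0.2194  0.0134] [ 0.3349 -0.2473  0.5834]
open 0.01933687947098499
44.6417
```

View pics/k_sidez.png

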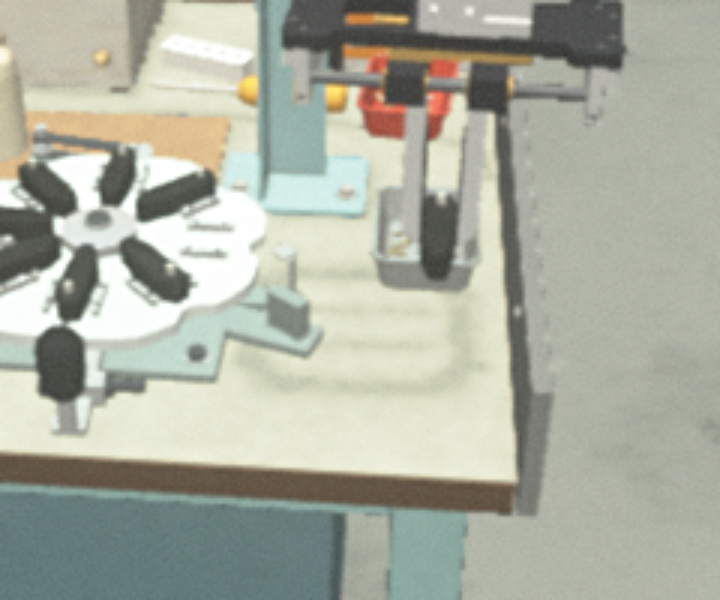

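View pics/k_wrist.png

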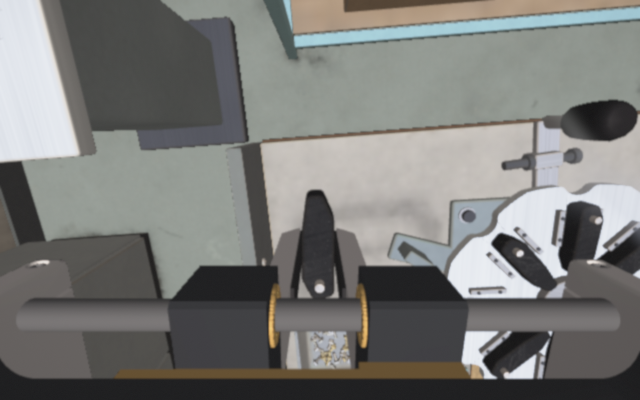

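Run:
```python
from h import *
np.set_printoptions(precision=4,suppress=True)
q=quat(-np.pi/2-.013)
r.move_to([.5612,-.3283,.15],q)
r.move_l([.5612,-.3283,.078],vel=.15,guard=8); r.hold(.1)
print("open",t.current_opening(),t.current_ee_pos())
cc,im=shot("wrist","l_wrist"); cc,im=shot("side","l_side"); 
cv2.imwrite("pics/l_sidez.png",cv2.resize(im[120:290,200:400,::-1],None,fx=3.5,fy=3.5))
im=cv2.imread("pics/l_wrist.png"); cv2.imwrite("pics/l_z.png",cv2.resize(im[80:280,200:440],None,fx=3,fy=3,interpolation=cv2.INTER_CUBIC))
print(t.current_t())
```

```text
open 0.01956296663864084 [ 0.5621 -0.3289  0.0795]
46.8417
```

View pics/l_z.png

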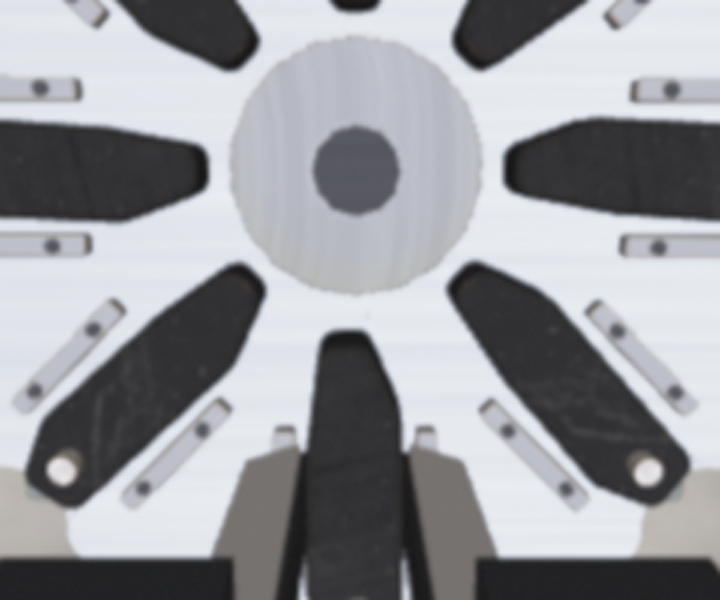

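View pics/l_sidez.png

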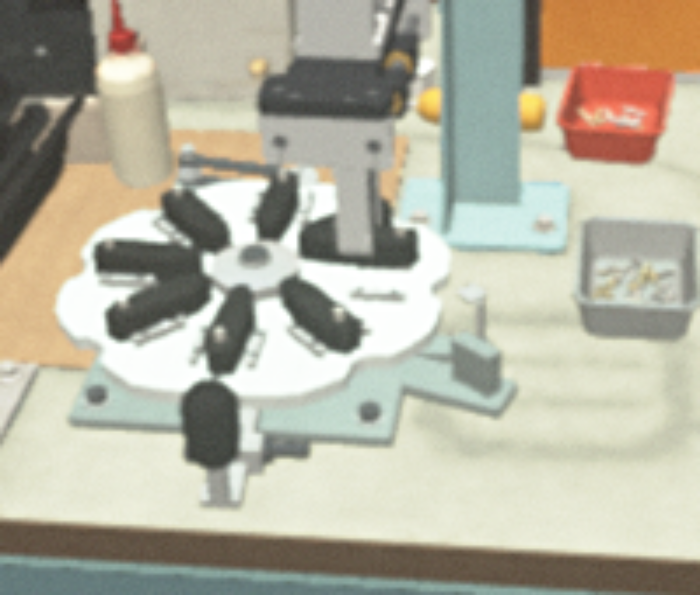

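Run:
```python
from h import *
np.set_printoptions(precision=4,suppress=True)
xy=[.5635,-.3284]
r.move_l(xy+[.070],vel=.06,guard=6)
g=r.move_l(xy+[.056],vel=.02,guard=3); print("touch",g,t.current_ee_pos(),t.current_wrist_force(),t.current_t())
if g and .0585<t.current_ee_pos()[2]<.0645:
    gripper_to(.034,10); r.hold(.1); print(t.current_opening(),t.current_wrist_force())
    print(r.move_l(xy+[.16],vel=.15,guard=8)); r.hold(.1)
    cc,im=shot("wrist","m_wrist")
    cv2.imwrite("pics/m_z.png",cv2.resize(im[60:300,170:470,::-1],None,fx=2.5,fy=2.5,interpolation=cv2.INTER_CUBIC))
    cc,im=shot("side","m_side"); cv2.imwrite("pics/m_sidez.png",cv2.resize(im[120:290,200:400,::-1],None,fx=3.5,fy=3.5))
print(t.current_t())
```

```text
touch True [ 0.5636 -0.3285  0.0609] [0.0441 0.6333 2.9875] 47.6333
0.03437904885612844 [ 0.2477 -0.1803  0.4051]
False
49.2083
```

```bash
ls pics | grep m_
```

```text
m_side.png
m_sidez.png
m_wrist.png
m_z.png
```

View pics/m_z.png

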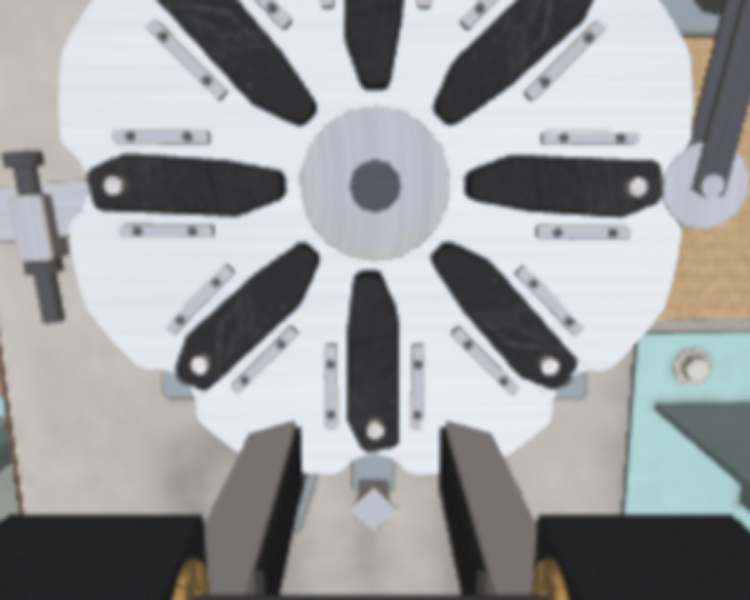

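View pics/m_sidez.png

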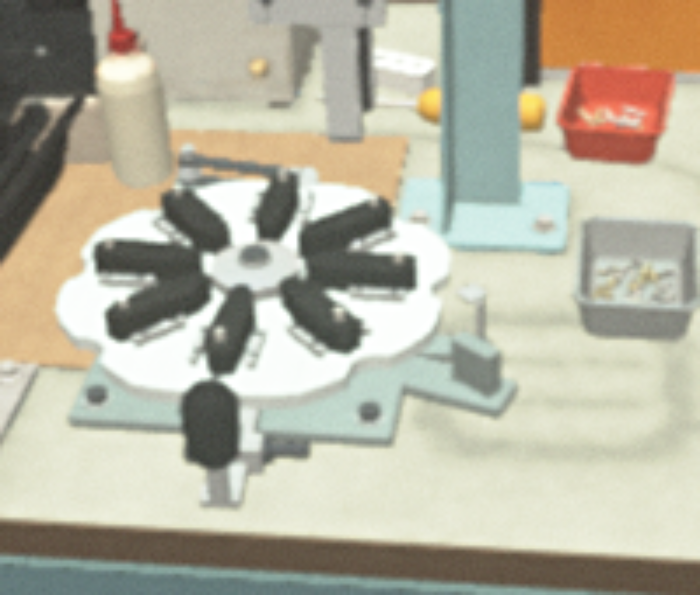

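The latch lies flat between its rails at the loading mark (373,360 in the zoom), matching its neighbours. The lever is home, the tray hasn't moved and the gripper is clear, so I'm handing in.

Run:
```python
from h import *
print(t.current_wrist_force(),t.current_t()); r.sign_off(); print(t.current_t())
```

```text
[ 0.15028253  0.08102155 -0.35311451] 49.2083
the job is handed in; nothing more can be done
the job is handed in; nothing more can be done
```

The empty nest is at the loading mark and the latch lever lies in it. I handed the job in at about 49 s of the 72 s allowed.

- **Indexing:** The dial started three nests short, so I swung the advance lever three times. Each stroke met the stop at about 0.833 rad, and I pressed slowly to 15–18 N there. I followed the lever back each time, and pictures after every stroke showed it home and the dial one nest further on.
- **First stroke:** With only 3 N of grip, the fingers were pushed open at the stop. I opened them fully so they could not give any further, then pressed on from the same place without letting the lever go back. That confirmed the stop had been reached.
- **Latch:** My first grasp closed on air. The fingertips are only about 4 mm ahead of the TCP, not the stated 25 mm. I measured this by touching the worktop, then picked the latch up and set it in the nest until a light touch of about 3 N at the expected height.
- **Last checks:** The final pictures show the latch flat between the two rails, lined up like its neighbours with its pin outward. The lever is home, the tray does not appear to have moved, and the robot touches nothing (wrist force below 0.5 N).

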